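# Press a filter cassette shut in the bench locking pliers

## Task

A filter cassette waits half closed between the jaws of the bench locking pliers. Squeeze the two handles together until they lock over centre and stay locked by themselves with the cassette pressed fully shut, then flick the release lever so that the jaws spring open, and slide the ejector knob to the very end of its stroke so that the closed cassette is pushed out flat onto the outfeed, letting the slide snap all the way back. Work only with the press: do not touch the cassette with the gripper, and leave everything else on the bench where it is.

Things in the scene. Friction and masses are not known exactly. Their poses are not given: they have to be found in the camera images.
- press: Steel locking pliers lying flat on a fixed grey base plate, 160 x 262 mm, top 10 mm up. Origin on the worktop. Its axes, the 'press frame' of the mm figures in other entries: x from the moving (front) handle to the fixed (rear) one, y along the pliers from handles (-y) to jaws and outfeed (+y), z up. The pliers' bars are 18 mm tall, z 43 to 61.
- fixed_handle (a point): Centre of the fixed handle's grip, at (14.5, -124, 52) in the press frame. A straight bar along y, 12 mm wide in x, 18 mm tall, ending at y = -140, with a knurled screw 16 mm thick on its end up to y = -156. It does not give.
- moving_handle (a point): Point on the outer (-x) face of the moving handle, across from fixed_handle: locked at about (-12, -124, 52) in the press frame, open at about (-43, -119, 52). A channel 18 mm tall, ending at y = -158. Over both handles it measures about 63 mm open, 32 mm locked. Grip both from above across x; as the fixed one stays put, the gripper must shift to +x while it closes.
- handle (a joint): Angle of the moving handle about its pin on the moving jaw (rad, relative to the jaw): 0 fully open (sprung), about 0.50 when locked, centre at about 0.44. Squeezing takes up to about 10 N at moving_handle; past centre it snaps on and stays by itself.
- release_tab (a point): Middle of the release lever's tab: a dark upright plate 5 mm thick (x), 24 mm long (y), 22 mm tall (z 48 to 70), behind the moving handle's end and riding on it. Locked at about (-6, -198, 62) in the press frame, open at about (-66, -190, 62). Push it towards -x from its +x side, about 4 N and 20 to 30 mm; the handle then springs open towards -x by itself.
- release (a joint): Angle of the release lever in the moving handle (rad): 0 at rest (sprung back), grows as the tab is pushed to -x on its 64 mm arm, stop at 0.50. It pushes the toggle link back over centre: the lock breaks at about 0.3.
- ejector_knob (a point): Middle of the black ejector knob: upright, 23 mm in diameter, z 46 to 74, at (-82, 1, 62) in the press frame with the slide home, in front of the jaws. It slides along +y of the press.
- ejector (a joint): Ejector slide (m): 0 home, 0.076 at its end, along +y of the press. A spring pulls it back with 1.2 N (home) to 3.5 N (end). Its 30 mm wide steel blade, face at y = 8 mm at home and 84 mm at the end in the press frame, pushes the cassette.
- outfeed (a point): Where the ejected cassette comes to lie: on the bed (z = 24 mm) at about (0, 112, 24) in the press frame, between low guides 69 mm apart, before an end stop at y = 150.
- cassette: White filter cassette lying between the jaws on the bed, axis along x: two octagonal halves, 56 mm across flats, 60 mm long when shut, 0.1 kg. Origin on its underside, at the seam; at the start near (-2, 41, 24) in the press frame. The fixed jaw's face is at x = +30; the moving jaw comes from -x and presses the cap half.
- cap (a joint): Gap between the two halves (m): 4 to 5.5 mm at the start, 0 when pressed fully shut. Friction about 7 N; it stays where it is pressed to.
- done_0: A finished cassette standing on end behind the press, 56 mm across, 60 mm tall; origin at its middle. Leave alone.
- done_1: Another finished cassette standing on end, same size; origin at its middle. Leave alone.
- ethanol: White bottle with a red cap, 68 mm across, 165 mm tall, at the back; origin under its centre. Leave alone.
- labels: Roll of labels, about 60 mm, at the back left; origin under its centre. Leave alone.
- tape: Roll of beige tape lying flat, 100 mm across, 25 mm tall, on the right; origin under its centre. Leave alone.
- marker: Blue and white marker pen, 135 mm long, lying on the right; origin under its centre. Leave alone.
- timer: White bench timer lying flat, 66 x 62 x 18 mm, at the front edge to the right of the press; origin under its centre. Leave alone.
There are look-alikes about, which are no part of the job. Leave any turquoise look-alike of the cassette alone.

How it is judged:
By the outcome, as a careful person would: the job done as asked, in the order asked, and still so for the second after the job is handed in, with the robot touching nothing.
It also fails if it takes over 58 s, if anything falls off the work surface, if the arm or the gripper's body presses on something with over 40 N, if the wrist force passes 120 N, or if a joint passes its speed limit or range.

## Robot

A 7-joint arm with a two-finger parallel gripper is mounted at the origin on a cart in front of the work surface, level with it; the furniture and walls round the work are solid. World frame = base frame: x ahead of the robot, y to its left, z up, the work surface at z = 0. Lengths are in m, angles in rad, forces in N, time in s.
With the tool pointing down it reaches from about 0.4 to 0.875 m from the base axis. Payload 19.3 kg.
Tool frame: the origin (TCP) lies at the very end of the fingers, on their centre line; the grasp point (between the pads) lies 19 mm behind it; z points along the fingers, y is the line along which they close (so a half turn about z gives the same grasp; the last joint's range is limited). The gripper opens to 85 mm and grips with 20 to 120 N. Pads are 22 mm wide; open, the fingers measure 114 mm over their backs; the gripper's body (76 mm by 85 mm) begins 54 mm behind the grasp point. The pads swing forward as they close: fully open they stand 13 mm farther back than shut.
Start: joints at [1.279, 0.521, -0.036, 1.599, 0.021, 1.021, -0.113], TCP at [0.137, -0.61, 0.231] pointing down, gripper open.
Joint ranges: [-2.91, 2.91], [-0.3, 2.13], [-1.5, 1.42], [0.17, 2.43], [-1.26, 4.41], [0.16, 1.93], [-2.52, 2.52]. Speed limits (rad/s): [1.89, 1.89, 2.39, 2.39, 3.01, 3.01, 3.01].

## Interface

Orientations are given as [roll, pitch, yaw] about the fixed x, y, z axes, in that order (R = Rz(yaw) Ry(pitch) Rx(roll)).
In Python, from workcell import bot gives the robot as it stands.
- The arm moves only by the shell command python3 -m crank 'ROWS' [FORCE]. ROWS is a JSON object of lists of equal length, an entry for each row: "travel": the shift along the world's x, y, z in cm, a list of three; "turn": the turn, a rotation vector about the world's x, y, z in degrees, a list of three; "gripper": the closure, from 0 (fully open) to 1 (shut). A call has exactly 5 rows; each row is the pose to reach, as a shift and turn from the pose commanded when the call began; what a row does not reach only later rows make up. A row lasts 1/10 s, in which the tool goes at most 50 mm and 8.59 degrees, less where a joint would pass 70% of its speed; a pose out of reach is approached as far as the arm can. A call with a gripper value outside its range is refused whole. The fingers move at their own pace and stop on an object; FORCE is the grip in N (left out, the last holds). Time passes only in rows, so rows that repeat a pose let the fingers close, or fill a call up. It gives the time, the measured TCP pose, the force, the opening and the grip force at its end, in the units of the state.
- bot.observe(): the state, without advancing time (a new reading comes with each control period).
- bot.grab_frame(name): name is "side" or "top"; returns a dict with "pixels" (420x560x3 uint8, red, green, blue), "fx", "fy", "cx", "cy" (pixels), "extrinsics" (4x4, takes a point from world to camera coordinates). Camera axes: x right, y down, z forward; pixel columns grow to the right and rows downward; lengths in m; the calibration is good to about 2 mm. A picture is of the moment at which its call begins. There is no depth.
- bot.job_done(): hands the job in; it is judged then, once.
The state is a dict: "clock": time; "qpos": joint angles; "qd": joint speeds; "joint_efforts": joint torques, N m; "position": TCP position; "tool_rot": TCP orientation; "force": force on the tool from outside, world axes, zero at the start; "moment": the same for the moment, N m; "grip_width": finger opening in m; "finger_force": force on a finger pad.
Only numpy, scipy, OpenCV 4.12 (cv2) and the standard library are available. Lean on these libraries where they do the work, as an engineer would, in place of code of your own. Each camera call takes 0.05 s, during which the arm holds its last target. There are 200 camera calls.

## Working session

There is one attempt and no reset: what is moved stays moved. The work goes in short steps, Python scripts to look and compute and a shell command to move; the robot and the scene stay as the last step left them, time stands still between calls to the robot, and variables do not carry over. Pictures are saved under pics/ and viewed, at most 10 in all, crops included, and the job is handed in when it is done.

```bash
mkdir -p pics; ls; python3 - <<'E'
from workcell import bot
import cv2,numpy as np
for n in ("top","side"):
    f=bot.grab_frame(n); cv2.imwrite(f"pics/{n}0.png",f["pixels"][:,:,::-1])
    np.savez(f"pics/{n}.npz",**{k:np.array(v) for k,v in f.items()})
    print(n,f["fx"],f["fy"],f["cx"],f["cy"],np.round(f["extrinsics"],3).tolist())
print(bot.observe())
E
```

```text
pics
top 421.6468813837798 421.6468813837798 277.98425924685114 201.67541740995628 [[-0.023, -1.0, -0.013, -0.007], [-0.988, 0.025, -0.154, 0.505], [0.154, 0.009, -0.988, 1.342], [0.0, 0.0, 0.0, 1.0]]
side 403.78308265696677 403.78308265696677 280.5148288648094 215.65445164000022 [[0.988, -0.151, -0.009, -0.519], [-0.138, -0.873, -0.468, 0.086], [0.063, 0.464, -0.884, 1.141], [0.0, 0.0, 0.0, 1.0]]
{'clock': 0.1, 'qpos': array([ 1.27880453,  0.52199011, -0.03634107,  1.59992469,  0.02119759,
        1.021104  , -0.11279409]), 'qd': array([-0.00041057, -0.00010023, -0.00210952, -0.00084253, -0.00116377,
        0.00076707, -0.0003764 ]), 'joint_efforts': array([ 3.67621280e-03, -9.28481197e+01,  1.98397882e+00, -3.70536232e+01,
        1.81185576e-02,  5.29773999e-03, -3.53198618e-05]), 'position': array([ 0.13739731, -0.60940834,  0.23077031]), 'tool_rot': array([-3.14055326e+00,  6.34829673e-05,  2.21796848e-01]), 'force': array([ 0.07275701, -0.32036738,  0.0134118 ]), 'moment': array([ 0.0346552 , -0.02992838, -0.02377191]), 'finger_force': 0.0, 'grip_width': 0.08539341225149534}
```

View pics/top0.png

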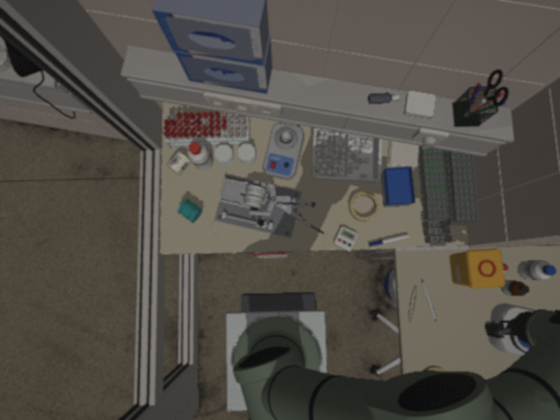

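View pics/side0.png

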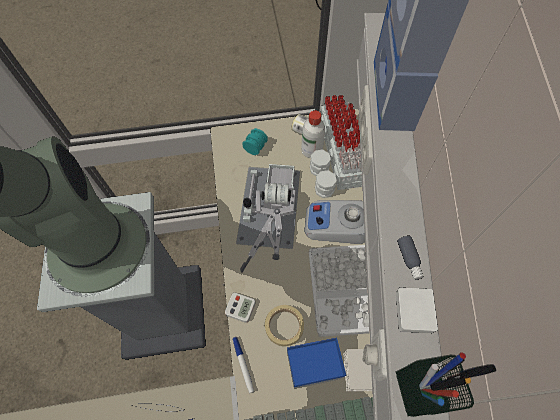

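The press lies in the middle with its handles to the right (−y): roughly (205–320, 178–235) in the top view and (235–300, 160–270) in the side view. Next I enlarge both.

```bash
python3 - <<'E'
import cv2
t=cv2.imread("pics/top0.png")[165:245,205:335]; s=cv2.imread("pics/side0.png")[155:275,225:310]
cv2.imwrite("pics/tc.png",cv2.convertScaleAbs(cv2.resize(t,None,fx=6,fy=6,interpolation=cv2.INTER_CUBIC),alpha=1.7))
cv2.imwrite("pics/sc.png",cv2.convertScaleAbs(cv2.resize(s,None,fx=5,fy=5,interpolation=cv2.INTER_CUBIC),alpha=1.4))
E
```

```text
(no output)
```

View pics/tc.png

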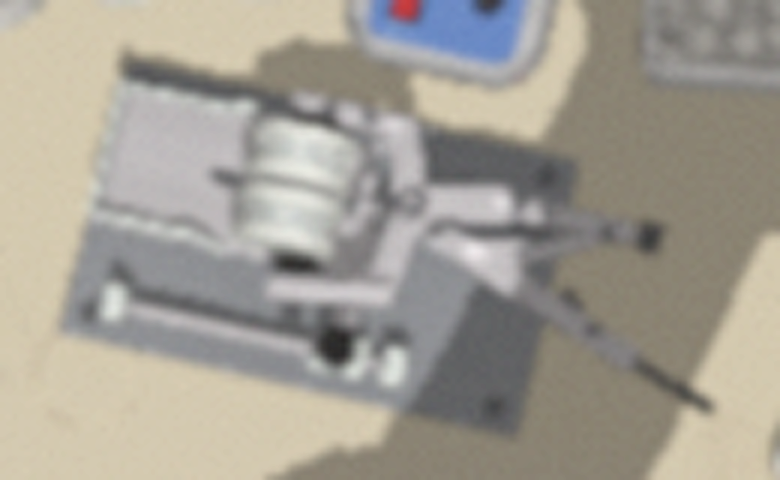

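View pics/sc.png

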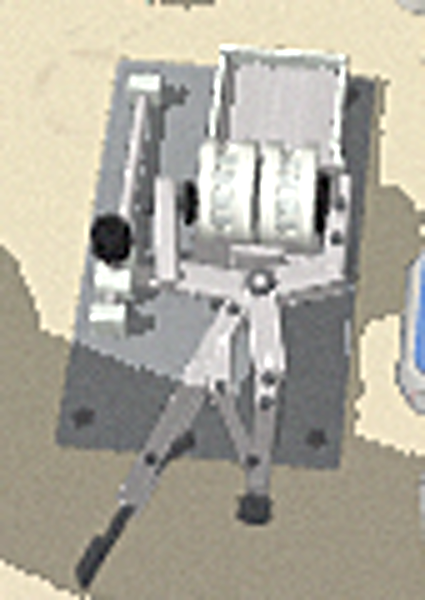

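Top crop: plate corners (125,58), (62,330), (517,435), (578,155), knob top (337,338), screw end (660,237). Side crop: corners (122,60), (380,78), (338,468), (55,443), knob top (112,232), screw end (254,520). I'll fit the press pose (x, y, yaw), with the plate offset left free.

```bash
cat > h.py <<'E'
import numpy as np
from scipy.optimize import least_squares
C={n:np.load(f"pics/{n}.npz") for n in ("top","side")}
def proj(n,P):
    c=C[n]; q=c["extrinsics"][:3,:3]@P+c["extrinsics"][:3,3]
    return np.array([c["fx"]*q[0]/q[2]+c["cx"],c["fy"]*q[1]/q[2]+c["cy"]])
def ray(n,uv,z):
    c=C[n]; E=c["extrinsics"]; R=E[:3,:3]; o=-R.T@E[:3,3]
    d=R.T@np.array([(uv[0]-c["cx"])/c["fx"],(uv[1]-c["cy"])/c["fy"],1]); return o+d*(z-o[2])/d[2]
T=lambda u,v:(205+u/6,165+v/6)
S=lambda u,v:(225+u/5,155+v/5)
def w(p,L):
    c,s=np.cos(p[2]),np.sin(p[2]); L=np.array(L)/1000
    return np.array([p[0]+c*L[0]-s*L[1],p[1]+s*L[0]+c*L[1],L[2]])
E
cat > fit.py <<'E'
from h import *
obs=[("top",T(125,60),"c",(80,131,10)),("top",T(62,330),"c",(-80,131,10)),("top",T(517,435),"c",(-80,-131,10)),("top",T(578,155),"c",(80,-131,10)),
("side",S(122,60),"c",(-80,131,10)),("side",S(380,78),"c",(80,131,10)),("side",S(338,468),"c",(80,-131,10)),("side",S(55,443),"c",(-80,-131,10)),
("top",T(337,338),"p",(-82,1,74)),("side",S(112,232),"p",(-82,1,74)),
("top",T(660,237),"p",(14.5,-156,52)),("side",S(254,515),"p",(14.5,-156,56)),
("top",T(675,385),"p",(-66,-190,70)),("side",S(105,545),"p",(-66,-190,70))]
def res(p):
    return np.concatenate([proj(n,w(p,np.array(L)+([p[3]*1e3,p[4]*1e3,0] if k=="c" else 0)))-uv for n,uv,k,L in obs])
r=least_squares(res,[0.55,0,0,0,0],loss="soft_l1")
print(r.x,np.degrees(r.x[2])); print(np.round(res(r.x).reshape(-1,2),1).tolist())
p=r.x; np.save("pose.npy",p)
for n,L in dict(fixed=(14.5,-124,52),mopen=(-43,-119,52),mid_open=(-11,-122,52),mid_locked=(4.5,-124,52),tab_l=(-6,-198,62),tab_o=(-66,-190,62),knob=(-82,1,62),out=(0,112,24)).items():
    print(n,np.round(w(p,L),4))
for n,uv in (("top",T(337,338)),("side",S(112,232))): print("knob",n,np.round(ray(n,uv,.074),4))
for n,uv in (("top",T(660,237)),("side",S(254,515))): print("screw",n,np.round(ray(n,uv,.054),4),np.round(w(p,(14.5,-156,54)),4))
E
python3 fit.py
```

```text
[ 0.51816351  0.01780254 -0.24994049 -0.02541105  0.02476532] -14.320535240776211
[[0.0, -1.3], [-1.1, -0.5], [-0.2, -0.4], [0.1, -0.2], [-1.0, -0.1], [-1.1, 0.2], [0.2, 0.4], [-0.3, 0.4], [-1.2, -0.4], [-0.0, -1.2], [-0.7, -1.0], [0.5, 0.2], [2.4, 0.4], [-2.4, 1.7]]
fixed [ 0.5015 -0.1059  0.052 ]
mopen [ 0.4471 -0.0869  0.052 ]
mid_open [ 0.4773 -0.0977  0.052 ]
mid_locked [ 0.4919 -0.1035  0.052 ]
tab_l [ 0.4634 -0.1726  0.062 ]
tab_o [ 0.4072 -0.15    0.062 ]
knob [0.439  0.0391 0.062 ]
out [0.5459 0.1263 0.024 ]
knob top [0.4375 0.0352 0.074 ]
knob side [0.4386 0.0351 0.074 ]
screw top [ 0.49   -0.1388  0.054 ] [ 0.4936 -0.1369  0.054 ]
screw side [ 0.4926 -0.1355  0.054 ] [ 0.4936 -0.1369  0.054 ]
```

```bash
sed -i 's/^("top",T(675.*$/]/; s/(14.5,-156,56)),$/(14.5,-156,56))/' fit.py; python3 fit.py; python3 -m crank '{"travel":[[1.5,3,2],[3,6,4],[6,10,4],[9,14,4],[12,18,4]],"turn":[[0,0,5],[0,0,11],[0,0,17],[0,0,23],[0,0,28]],"gripper":[0,0,0,0,0]}' 40
```

```text
[ 0.51680072  0.01543818 -0.25122125 -0.02464226  0.02737837] -14.393917083427327
[[0.1, -1.4], [-1.1, -0.6], [-0.2, -0.4], [0.1, -0.2], [-0.9, -0.1], [-1.0, 0.3], [0.1, 0.4], [-0.3, 0.4], [-0.5, -0.0], [-0.4, -0.5], [0.1, -0.5], [-0.0, 1.1]]
fixed [ 0.5    -0.1083  0.052 ]
mopen [ 0.4456 -0.0891  0.052 ]
mid_open [ 0.4758 -0.1     0.052 ]
mid_locked [ 0.4903 -0.1058  0.052 ]
tab_l [ 0.4618 -0.1749  0.062 ]
tab_o [ 0.4056 -0.1522  0.062 ]
knob [0.4376 0.0368 0.062 ]
out [0.5446 0.1239 0.024 ]
knob top [0.4375 0.0352 0.074 ]
knob side [0.4386 0.0351 0.074 ]
screw top [ 0.49   -0.1388  0.054 ] [ 0.4921 -0.1393  0.054 ]
screw side [ 0.4926 -0.1355  0.054 ] [ 0.4921 -0.1393  0.054 ]
clock: 0.6
position: [0.2581, -0.4279, 0.2713]
tool_rot: [3.142, 0.0, 0.714]
force: [1.8, -0.6, -0.3]
grip_width: 0.0852
finger_force: 0.0
```

```bash
python3 -m crank '{"travel":[[2.7,4.2,0],[5.4,8.4,0],[8,12.5,0],[10.7,16.6,0],[13.4,20.7,0]],"turn":[[0,0,5],[0,0,10],[0,0,15],[0,0,20],[0,0,25]],"gripper":[0,0,0,0,0]}'
python3 -m crank '{"travel":[[2.5,3.5,0],[4.8,7,0],[7,10,-1],[8.5,12.3,-4],[8.5,12.3,-8]],"turn":[[0,0,4],[0,0,7],[0,0,10],[0,0,10],[0,0,10]],"gripper":[0,0,0,0,0]}'
python3 -m crank '{"travel":[[0,0,-4],[0,0,-6],[0,0,-6],[0,0,-6],[0,0,-6]],"turn":[[0,0,0],[0,0,0],[0,0,0],[0,0,0],[0,0,0]],"gripper":[0,0,0,0,0]}'
python3 - <<'E'
from h import *
from workcell import bot
import cv2
o=bot.observe(); print(o["position"],np.degrees(o["tool_rot"]))
f=bot.grab_frame("side"); s=f["pixels"][150:310,200:340,::-1]
cv2.imwrite("pics/s1.png",cv2.convertScaleAbs(cv2.resize(s,None,fx=3.7,fy=3.7,interpolation=cv2.INTER_CUBIC),alpha=1.4))
E
```

```text
clock: 1.1
position: [0.392, -0.2209, 0.2714]
tool_rot: [3.141, 0.0, 1.15]
force: [1.3, -0.2, -0.4]
grip_width: 0.0853
finger_force: 0.0
clock: 1.6
position: [0.4789, -0.0963, 0.1913]
tool_rot: [3.138, -0.002, 1.326]
force: [0.9, -1.9, -0.7]
grip_width: 0.0854
finger_force: 0.0
clock: 2.1
position: [0.4771, -0.0999, 0.1326]
tool_rot: [3.14, -0.0, 1.321]
force: [0.4, 0.2, -0.3]
grip_width: 0.0853
finger_force: 0.0
[ 0.47714438 -0.09987182  0.13258117] [ 1.79897591e+02 -4.92715311e-05  7.56883452e+01]
```

View pics/s1.png

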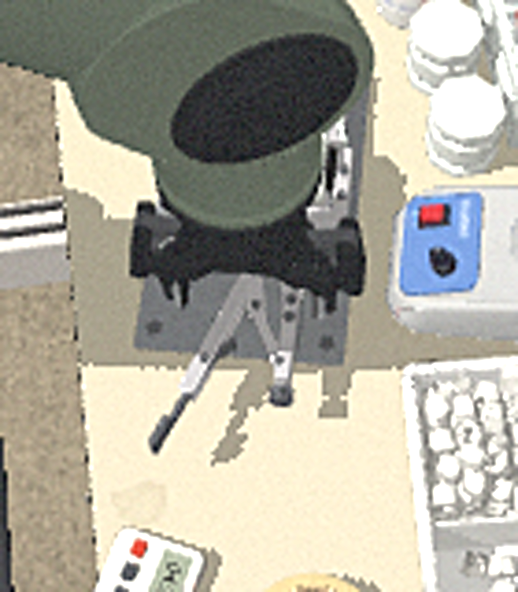

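The open gripper straddles both handles, with the fingers at (180,295) and (335,300) on either side. I'll descend.

```bash
python3 -m crank '{"travel":[[-0.1,0,-3],[-0.1,0,-5],[-0.1,0,-6],[-0.1,0,-7],[-0.1,0,-7]],"turn":[[0,0,0],[0,0,0],[0,0,0],[0,0,0],[0,0,0]],"gripper":[0,0,0,0,0]}'
python3 -m crank '{"travel":[[0,0,-0.7],[0,0,-1.4],[0,0,-2.1],[0,0,-2.8],[0,0,-2.8]],"turn":[[0,0,0],[0,0,0],[0,0,0],[0,0,0],[0,0,0]],"gripper":[0,0,0,0,0]}'
```

```text
clock: 2.65
position: [0.4755, -0.0997, 0.061]
tool_rot: [-3.141, 0.0, 1.321]
force: [0.2, -0.3, -0.4]
grip_width: 0.0854
finger_force: 0.0
clock: 3.15
position: [0.475, -0.0995, 0.0324]
tool_rot: [-3.14, 0.0, 1.321]
force: [-0.8, 0.8, -0.7]
grip_width: 0.085
finger_force: 0.4
```

```bash
python3 -m crank '{"travel":[[0,0,0],[0,0,0],[0,0,0],[0,0,0],[0,0,0]],"turn":[[0,0,0],[0,0,0],[0,0,0],[0,0,0],[0,0,0]],"gripper":[0.1,0.16,0.2,0.22,0.22]}' 30
```

```text
clock: 3.65
position: [0.4747, -0.0996, 0.0335]
tool_rot: [-3.14, 0.0, 1.321]
force: [-6.2, 1.9, 5.4]
grip_width: 0.0668
finger_force: 3.2
```

```bash
python3 -m crank '{"travel":[[0.2,-0.05,0],[0.35,-0.09,0],[0.5,-0.13,0],[0.65,-0.17,0],[0.65,-0.17,0]],"turn":[[0,0,0],[0,0,0],[0,0,0],[0,0,0],[0,0,0]],"gripper":[0.25,0.28,0.31,0.34,0.34]}' 40
```

```text
clock: 4.15
position: [0.4811, -0.1017, 0.0334]
tool_rot: [-3.14, 0.001, 1.321]
force: [-6.9, -0.9, 2.5]
grip_width: 0.0565
finger_force: 3.0
```

```bash
python3 -m crank '{"travel":[[0.1,-0.02,0],[0.2,-0.05,0],[0.3,-0.07,0],[0.4,-0.1,0],[0.4,-0.1,0]],"turn":[[0,0,0],[0,0,0],[0,0,0],[0,0,0],[0,0,0]],"gripper":[0.37,0.4,0.43,0.46,0.46]}' 40
python3 -m crank '{"travel":[[0.1,-0.02,0],[0.2,-0.05,0],[0.3,-0.07,0],[0.4,-0.1,0],[0.4,-0.1,0]],"turn":[[0,0,0],[0,0,0],[0,0,0],[0,0,0],[0,0,0]],"gripper":[0.48,0.5,0.52,0.54,0.54]}' 40
```

```text
clock: 4.65
position: [0.4863, -0.1024, 0.0334]
tool_rot: [3.141, -0.0, 1.321]
force: [0.2, -0.2, 0.2]
grip_width: 0.0459
finger_force: 0.0
clock: 5.15
position: [0.4879, -0.1032, 0.0329]
tool_rot: [-3.138, 0.001, 1.322]
force: [-11.6, 2.7, 6.3]
grip_width: 0.0393
finger_force: 6.6
```

```bash
python3 -m crank '{"travel":[[0.1,-0.02,0],[0.2,-0.05,0],[0.25,-0.06,0],[0.3,-0.07,0],[0.3,-0.07,0]],"turn":[[0,0,0],[0,0,0],[0,0,0],[0,0,0],[0,0,0]],"gripper":[0.56,0.58,0.6,0.61,0.61]}' 60
```

```text
clock: 5.65
position: [0.4867, -0.1035, 0.032]
tool_rot: [-3.13, 0.003, 1.322]
force: [-33.0, 7.2, 12.3]
grip_width: 0.0334
finger_force: 17.2
```

```bash
python3 -m crank '{"travel":[[-0.1,0.02,0],[-0.2,0.05,0],[-0.3,0.08,0],[-0.35,0.09,0],[-0.35,0.09,0]],"turn":[[0,0,0],[0,0,0],[0,0,0],[0,0,0],[0,0,0]],"gripper":[0.61,0.61,0.62,0.63,0.63]}' 60
```

```text
clock: 6.15
position: [0.4868, -0.1034, 0.0323]
tool_rot: [-3.136, 0.002, 1.322]
force: [-7.0, -2.0, -12.9]
grip_width: 0.0322
finger_force: 34.2
```

```bash
python3 -m crank '{"travel":[[0,0,0],[0,0,0],[0,0,0],[0,0,0],[0,0,0]],"turn":[[0,0,0],[0,0,0],[0,0,0],[0,0,0],[0,0,0]],"gripper":[0.66,0.66,0.66,0.6,0.5]}' 80
python3 -m crank '{"travel":[[0,0,0],[0,0,0],[0,0,0],[0,0,0],[0,0,0]],"turn":[[0,0,0],[0,0,0],[0,0,0],[0,0,0],[0,0,0]],"gripper":[0.3,0.2,0.2,0.2,0.2]}'
python3 -m crank '{"travel":[[0,0,2],[0,0,5],[0,0,8],[0,0,12],[0,0,12]],"turn":[[0,0,0],[0,0,0],[0,0,0],[0,0,0],[0,0,0]],"gripper":[0.2,0.3,0.5,1,1]}'
python3 - <<'E'
from h import *
from workcell import bot
import cv2
f=bot.grab_frame("side"); s=f["pixels"][155:275,225:310,::-1]
cv2.imwrite("pics/s2.png",cv2.convertScaleAbs(cv2.resize(s,None,fx=5,fy=5,interpolation=cv2.INTER_CUBIC),alpha=1.4))
E
```

```text
clock: 6.65
position: [0.4883, -0.1031, 0.0328]
tool_rot: [-3.139, 0.0, 1.321]
force: [1.3, 0.2, -0.1]
grip_width: 0.043
finger_force: 0.0
clock: 7.15
position: [0.4896, -0.1032, 0.0333]
tool_rot: [3.141, -0.0, 1.321]
force: [-0.4, 0.1, 0.3]
grip_width: 0.068
finger_force: 0.0
clock: 7.65
position: [0.4915, -0.1034, 0.1575]
tool_rot: [3.135, -0.0, 1.321]
force: [-0.2, -0.3, -0.6]
grip_width: 0.0164
finger_force: 0.0
```

View pics/s2.png

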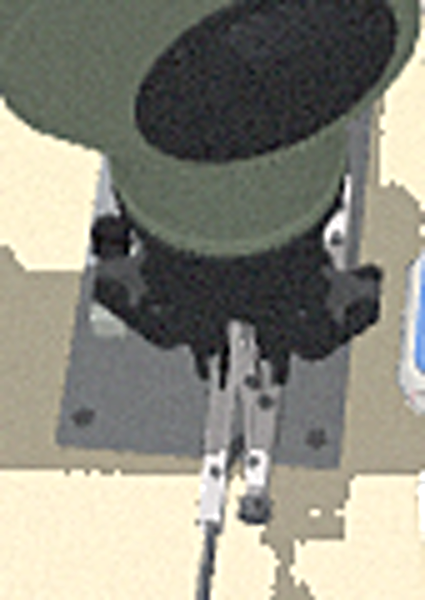

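The handles now lie parallel and stay that way with the gripper off, so they're locked. The handle end is at (212,520) and the tab lever runs below it from (205,545). Next I move toward the tab's +x side and check the cassette from there.

```bash
python3 - <<'E'
from h import *
from workcell import bot
p=np.load("pose.npy")
print("hend",ray("side",S(212,522),.061),w(p,(-6,-158,61)))
print("screw",ray("side",S(254,520),.052),w(p,(14.5,-156,52)))
for L in [(25,-198,55),(-6,-198,55),(-40,-196,55),(-82,-35,56),(-82,60,56)]: print(L,w(p,L))
print(bot.observe()["position"])
E
python3 -m crank '{"travel":[[0,-2,2],[0,-4,2],[0,-6,2],[0,-8,2],[0,-8,2]],"turn":[[0,0,0],[0,0,0],[0,0,0],[0,0,0],[0,0,0]],"gripper":[1,1,1,1,1]}'
python3 - <<'E'
from h import *
from workcell import bot
import cv2
f=bot.grab_frame("side"); s=f["pixels"][160:290,225:335,::-1]
g=bot.grab_frame("top"); t=g["pixels"][165:245,205:335,::-1]
a=cv2.resize(s,None,fx=4.6,fy=4.6,interpolation=cv2.INTER_CUBIC)
cv2.imwrite("pics/s3.png",cv2.convertScaleAbs(a,alpha=1.3))
E
```

```text
hend [ 0.47012091 -0.13874442  0.061     ] [ 0.47171231 -0.13611061  0.061     ]
screw [ 0.49226424 -0.13744452  0.052     ] [ 0.49206598 -0.13926942  0.052     ]
(25, -198, 55) [ 0.49179573 -0.18256119  0.055     ]
(-6, -198, 55) [ 0.46176883 -0.17485499  0.055     ]
(-40, -196, 55) [ 0.42933328 -0.16446581  0.055     ]
(-82, -35, 56) [0.42867419 0.00192098 0.056     ]
(-82, 60, 56) [0.45228996 0.09393889 0.056     ]
[ 0.49057699 -0.10354654  0.15536333]
clock: 8.2
position: [0.4887, -0.1857, 0.1722]
tool_rot: [-3.14, 0.001, 1.318]
force: [-0.1, -0.7, 0.4]
grip_width: -0.0001
finger_force: 0.0
```

View pics/s3.png

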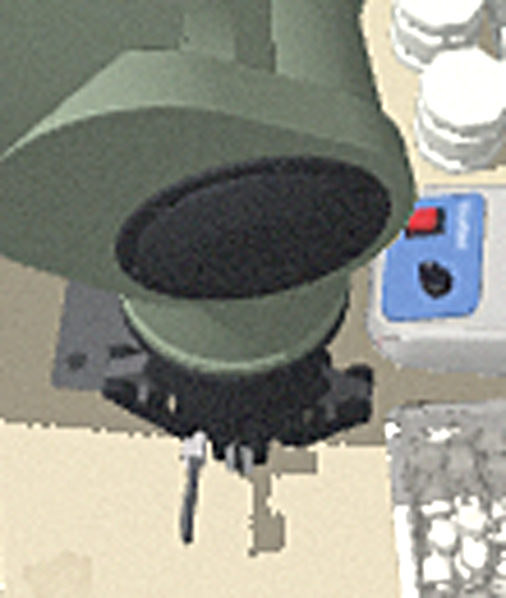

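```bash
python3 -m crank '{"travel":[[0,-5,2],[0,-10,2],[0,-15,2],[0,-20,2],[0,-22,2]],"turn":[[0,0,0],[0,0,0],[0,0,0],[0,0,0],[0,0,0]],"gripper":[1,1,1,1,1]}'
python3 - <<'E'
from h import *
from workcell import bot
import cv2
f=bot.grab_frame("side"); s=f["pixels"][155:285,225:310,::-1]
g=bot.grab_frame("top"); t=g["pixels"][165:245,205:335,::-1]
a=cv2.resize(s,None,fx=4.5,fy=4.5,interpolation=cv2.INTER_CUBIC); b=cv2.resize(t,None,fx=3.1,fy=3.1,interpolation=cv2.INTER_CUBIC)
b=cv2.copyMakeBorder(cv2.convertScaleAbs(b,alpha=1.3),0,a.shape[0]-b.shape[0],0,0,cv2.BORDER_CONSTANT)
cv2.imwrite("pics/s4.png",cv2.convertScaleAbs(np.hstack([a,b]),alpha=1.3))
E
```

```text
clock: 8.8
position: [0.4884, -0.4068, 0.1924]
tool_rot: [-3.141, 0.001, 1.318]
force: [-0.8, 0.8, -0.8]
grip_width: 0.0001
finger_force: 0.0
```

View pics/s4.png

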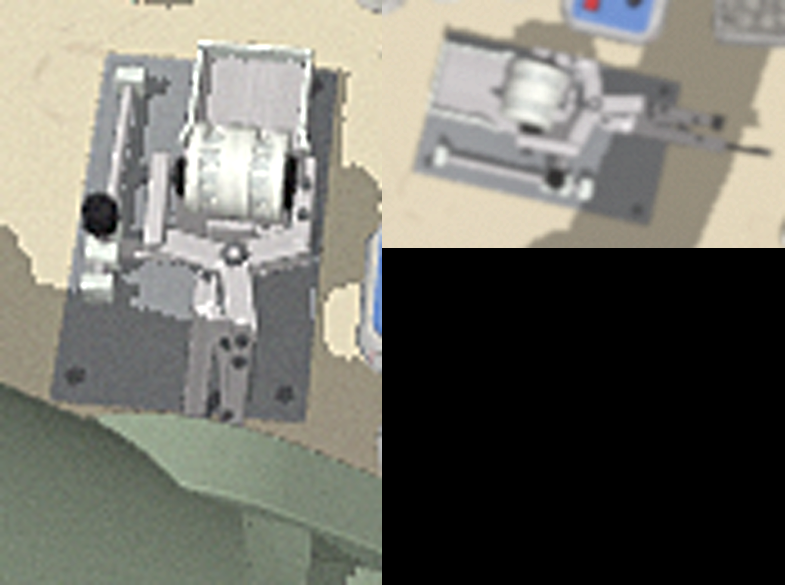

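The cassette seam at (240,180) has closed and the handles are locked. Top view: tab at about (735–770,150). I'll move to the tab's +x side.

```bash
python3 - <<'E'
from h import *
p=np.load("pose.npy")
for u in ((735,148),(770,153)):
    P=ray("top",(205+(u[0]-382)/3.1,165+u[1]/3.1),.070); d=P[:2]-p[:2];c,s=np.cos(p[2]),np.sin(p[2]); print(P,c*d[0]+s*d[1],-s*d[0]+c*d[1])
E
python3 -m crank '{"travel":[[0.1,5,0],[0.2,10,0],[0.3,15,0],[0.4,20,-2],[0.4,22.4,-6]],"turn":[[0,0,0],[0,0,0],[0,0,0],[0,0,0],[0,0,0]],"gripper":[1,1,1,1,1]}'
```

```text
[ 0.46085751 -0.14889679  0.07      ] -0.013335583626558102 -0.17308317490497951
[ 0.45478888 -0.1845736   0.07      ] -0.01034492424780624 -0.2091486621247548
clock: 9.4
position: [0.495, -0.1746, 0.135]
tool_rot: [3.137, -0.001, 1.326]
force: [1.8, -0.7, -1.0]
grip_width: 0.0
finger_force: 0.0
```

```bash
python3 -m crank '{"travel":[[0,0,-3],[0,0,-5],[0,0,-7],[0,0,-7.8],[0,0,-7.8]],"turn":[[0,0,0],[0,0,0],[0,0,0],[0,0,0],[0,0,0]],"gripper":[1,1,1,1,1]}'
python3 -m crank '{"travel":[[-0.5,0.13,0],[-1,0.25,0],[-1.4,0.35,0],[-1.8,0.45,0],[-2.2,0.55,0]],"turn":[[0,0,0],[0,0,0],[0,0,0],[0,0,0],[0,0,0]],"gripper":[1,1,1,1,1]}'
```

```text
clock: 9.9
position: [0.493, -0.1779, 0.0546]
tool_rot: [-3.14, -0.0, 1.323]
force: [0.0, -0.8, -0.4]
grip_width: -0.0006
finger_force: 0.0
clock: 10.4
position: [0.4714, -0.1738, 0.0557]
tool_rot: [3.141, 0.0, 1.321]
force: [2.3, -1.7, 1.6]
grip_width: -0.0
finger_force: 1.3
```

```bash
python3 -m crank '{"travel":[[-0.5,0.1,0],[-1,0.2,0],[-1.5,0.3,0],[-2,0.4,0],[-2.4,0.5,0]],"turn":[[0,0,0],[0,0,0],[0,0,0],[0,0,0],[0,0,0]],"gripper":[1,1,1,1,1]}'
```

```text
clock: 10.9
position: [0.4468, -0.1686, 0.0552]
tool_rot: [-3.141, 0.0, 1.321]
force: [1.1, 0.5, -0.1]
grip_width: -0.0003
finger_force: 0.7
```

```bash
python3 -m crank '{"travel":[[-0.3,0.1,0],[-0.6,0.15,0],[-0.8,0.2,0],[-0.8,0.2,0],[-0.8,0.2,0]],"turn":[[0,0,0],[0,0,0],[0,0,0],[0,0,0],[0,0,0]],"gripper":[1,1,1,1,1]}'
python3 -m crank '{"travel":[[0.8,-0.2,0],[1,-0.2,2],[1,-0.2,6],[1,-0.2,10],[1,-0.2,12]],"turn":[[0,0,0],[0,0,0],[0,0,0],[0,0,0],[0,0,0]],"gripper":[1,1,1,1,1]}'
python3 -m crank '{"travel":[[0,-5,0],[0,-10,0],[0,-15,0],[0,-20,0],[0,-21,0]],"turn":[[0,0,0],[0,0,0],[0,0,0],[0,0,0],[0,0,0]],"gripper":[1,1,1,1,1]}'
python3 - <<'E'
from h import *
from workcell import bot
import cv2
f=bot.grab_frame("side"); s=f["pixels"][155:285,225:310,::-1]
g=bot.grab_frame("top"); t=g["pixels"][165:245,205:335,::-1]
a=cv2.resize(s,None,fx=4.5,fy=4.5,interpolation=cv2.INTER_CUBIC); b=cv2.resize(t,None,fx=3.1,fy=3.1,interpolation=cv2.INTER_CUBIC)
b=cv2.copyMakeBorder(cv2.convertScaleAbs(b,alpha=1.3),0,a.shape[0]-b.shape[0],0,0,cv2.BORDER_CONSTANT)
cv2.imwrite("pics/s5.png",cv2.convertScaleAbs(np.hstack([a,b]),alpha=1.3))
E
```

```text
clock: 11.4
position: [0.4394, -0.1667, 0.0552]
tool_rot: [-3.141, 0.0, 1.321]
force: [-0.2, -0.2, 1.2]
grip_width: -0.0
finger_force: 0.0
clock: 11.9
position: [0.4508, -0.1689, 0.1783]
tool_rot: [3.139, -0.0, 1.321]
force: [0.2, -0.5, -0.9]
grip_width: 0.0
finger_force: 0.0
clock: 12.4
position: [0.4482, -0.3847, 0.1749]
tool_rot: [3.142, 0.001, 1.315]
force: [-0.9, 0.8, 0.4]
grip_width: -0.0
finger_force: 0.0
```

View pics/s5.png

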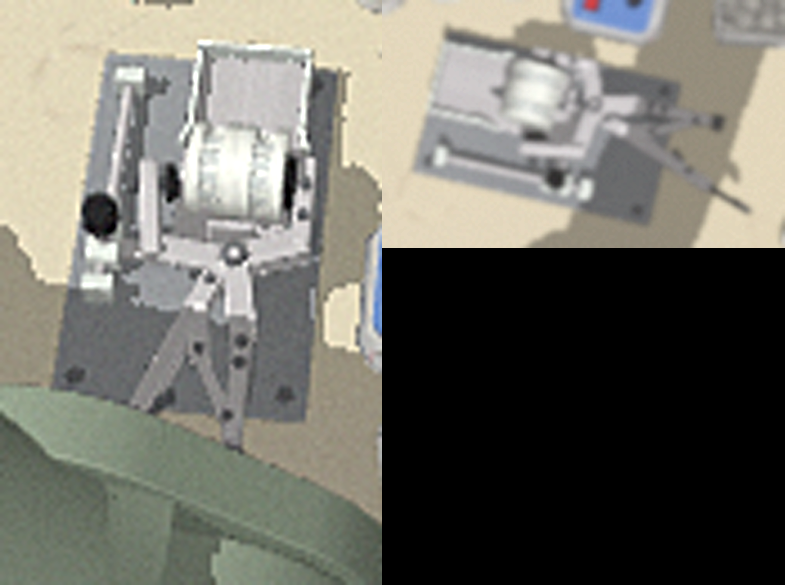

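The jaws sprang open with the cassette still shut (240,175), and the knob is home at (100,212). Next is the spot behind the knob.

```bash
python3 -m crank '{"travel":[[-0.2,5,0],[-0.4,10,0],[-0.6,15,0],[-0.9,20,0],[-1.1,25,0]],"turn":[[0,0,0],[0,0,0],[0,0,0],[0,0,0],[0,0,0]],"gripper":[1,1,1,1,1]}'
python3 -m crank '{"travel":[[-0.2,5,0],[-0.4,10,0],[-0.6,13.6,-1],[-0.6,13.6,-4],[-0.6,13.6,-6]],"turn":[[0,0,0],[0,0,0],[0,0,0],[0,0,0],[0,0,0]],"gripper":[1,1,1,1,1]}'
```

```text
clock: 13.0
position: [0.4379, -0.1258, 0.1756]
tool_rot: [3.141, -0.0, 1.323]
force: [1.8, 0.9, 0.6]
grip_width: 0.0001
finger_force: 0.0
clock: 13.5
position: [0.4318, 0.0095, 0.1145]
tool_rot: [-3.142, -0.0, 1.326]
force: [0.9, -0.7, 0.4]
grip_width: -0.0
finger_force: 0.0
```

```bash
python3 -m crank '{"travel":[[-0.1,-0.5,0],[-0.1,-0.5,-2],[-0.1,-0.5,-3.5],[-0.1,-0.5,-4.5],[-0.1,-0.5,-5.3]],"turn":[[0,0,0],[0,0,0],[0,0,0],[0,0,0],[0,0,0]],"gripper":[1,1,1,1,1]}'
python3 -m crank '{"travel":[[0.1,0.4,-0.1],[0.2,0.8,-0.1],[0.3,1.2,-0.1],[0.4,1.6,-0.1],[0.5,2,-0.1]],"turn":[[0,0,0],[0,0,0],[0,0,0],[0,0,0],[0,0,0]],"gripper":[1,1,1,1,1]}'
```

```text
clock: 14.0
position: [0.4317, 0.0021, 0.0625]
tool_rot: [3.141, -0.0, 1.321]
force: [0.9, -0.3, -0.8]
grip_width: -0.0001
finger_force: 0.0
clock: 14.5
position: [0.4367, 0.0223, 0.0616]
tool_rot: [3.141, 0.0, 1.321]
force: [1.0, -2.0, 1.0]
grip_width: 0.0001
finger_force: 0.9
```

```bash
python3 -m crank '{"travel":[[0.05,0.4,-0.1],[0.1,0.8,-0.2],[0.2,1.2,-0.3],[0.3,1.6,-0.4],[0.4,2,-0.4]],"turn":[[0,0,0],[0,0,0],[0,0,0],[0,0,0],[0,0,0]],"gripper":[1,1,1,1,1]}'
python3 -m crank '{"travel":[[0.1,0.4,0],[0.2,0.8,0],[0.3,1.2,0],[0.4,1.6,0],[0.5,2,0]],"turn":[[0,0,0],[0,0,0],[0,0,0],[0,0,0],[0,0,0]],"gripper":[1,1,1,1,1]}'
python3 -m crank '{"travel":[[0.1,0.4,0],[0.2,0.8,0],[0.3,1.2,0],[0.4,1.6,0],[0.5,2,0]],"turn":[[0,0,0],[0,0,0],[0,0,0],[0,0,0],[0,0,0]],"gripper":[1,1,1,1,1]}'
```

```text
clock: 15.0
position: [0.4404, 0.0423, 0.0571]
tool_rot: [-3.141, 0.0, 1.321]
force: [-0.5, -2.6, 1.1]
grip_width: 0.0001
finger_force: 1.6
clock: 15.5
position: [0.4455, 0.0623, 0.0573]
tool_rot: [-3.141, 0.0, 1.321]
force: [-0.3, -3.8, -1.2]
grip_width: 0.0
finger_force: 1.9
clock: 16.0
position: [0.4506, 0.0823, 0.0573]
tool_rot: [-3.142, 0.0, 1.321]
force: [0.9, -4.5, -2.6]
grip_width: -0.0002
finger_force: 2.2
```

Now to the end stop, watching for the force to rise.

```bash
python3 -m crank '{"travel":[[0.07,0.25,0],[0.13,0.5,0],[0.2,0.75,0],[0.2,0.8,0],[0.2,0.8,0]],"turn":[[0,0,0],[0,0,0],[0,0,0],[0,0,0],[0,0,0]],"gripper":[1,1,1,1,1]}'
```

```text
clock: 16.5
position: [0.4525, 0.0898, 0.0573]
tool_rot: [-3.142, 0.0, 1.321]
force: [1.0, -6.3, -2.3]
grip_width: 0.0
finger_force: 2.8
```

```bash
python3 -m crank '{"travel":[[0.05,0.2,0],[0.1,0.4,0],[0.1,0.5,0],[0.1,0.5,0],[0.1,0.5,0]],"turn":[[0,0,0],[0,0,0],[0,0,0],[0,0,0],[0,0,0]],"gripper":[1,1,1,1,1]}'
```

```text
clock: 17.0
position: [0.4525, 0.0909, 0.057]
tool_rot: [-3.14, 0.007, 1.318]
force: [-1.5, -28.3, 7.0]
grip_width: 0.0001
finger_force: 14.1
```

The end stop is reached: 28 N with no further travel. I ease off slightly, then lift clear so the slide snaps back.

```bash
python3 -m crank '{"travel":[[-0.1,-0.4,0],[-0.1,-0.4,1.5],[-0.1,-0.4,4],[-0.1,-0.4,8],[-0.1,-0.4,12]],"turn":[[0,0,0],[0,0,0],[0,0,0],[0,0,0],[0,0,0]],"gripper":[1,1,1,1,1]}'
python3 -m crank '{"travel":[[0,-5,2],[0,-10,2],[0,-15,2],[0,-20,2],[0,-25,2]],"turn":[[0,0,0],[0,0,0],[0,0,0],[0,0,0],[0,0,0]],"gripper":[1,1,1,1,1]}'
python3 -m crank '{"travel":[[0,-5,0],[0,-10,0],[0,-15,0],[0,-20,0],[0,-22,0]],"turn":[[0,0,0],[0,0,0],[0,0,0],[0,0,0],[0,0,0]],"gripper":[1,1,1,1,1]}'
python3 - <<'E'
from h import *
from workcell import bot
import cv2
f=bot.grab_frame("side"); s=f["pixels"][145:275,225:310,::-1]
g=bot.grab_frame("top"); t=g["pixels"][165:245,205:335,::-1]
a=cv2.resize(s,None,fx=4.5,fy=4.5,interpolation=cv2.INTER_CUBIC); b=cv2.resize(t,None,fx=3.1,fy=3.1,interpolation=cv2.INTER_CUBIC)
b=cv2.copyMakeBorder(cv2.convertScaleAbs(b,alpha=1.3),0,a.shape[0]-b.shape[0],0,0,cv2.BORDER_CONSTANT)
cv2.imwrite("pics/s6.png",cv2.convertScaleAbs(np.hstack([a,b]),alpha=1.3))
E
```

```text
clock: 17.5
position: [0.4521, 0.0919, 0.1786]
tool_rot: [-3.141, -0.001, 1.322]
force: [1.2, -0.1, 0.3]
grip_width: -0.0003
finger_force: 0.0
clock: 18.0
position: [0.4527, -0.1569, 0.1978]
tool_rot: [3.14, -0.0, 1.322]
force: [1.3, 1.0, -0.1]
grip_width: 0.0001
finger_force: 0.0
clock: 18.5
position: [0.4517, -0.3798, 0.1971]
tool_rot: [3.141, 0.001, 1.317]
force: [-0.0, 0.8, -0.1]
grip_width: -0.0002
finger_force: 0.0
```

View pics/s6.png

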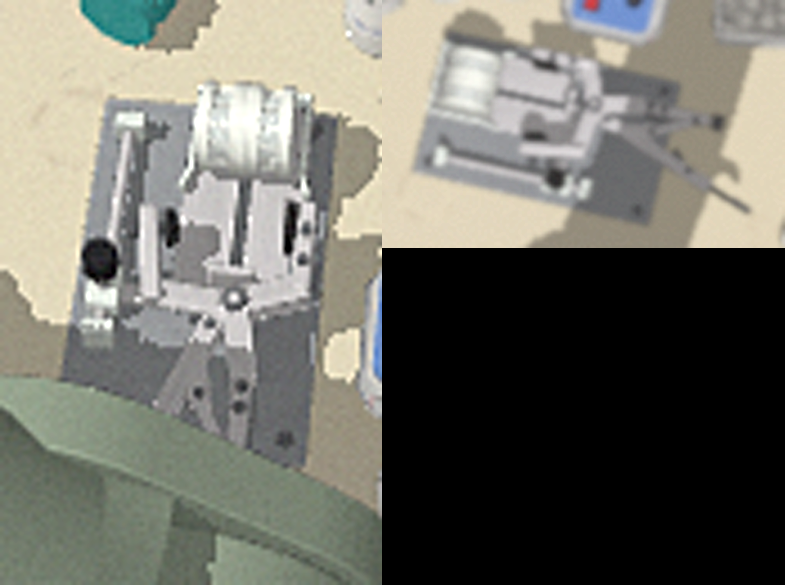

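The closed cassette lies flat on the outfeed at (250,130), the knob is back home at (100,258), and the jaws are open. Handing in.

```bash
python3 -c "
from workcell import bot
print(bot.job_done())"
```

```text
the job is handed in; nothing more can be done
None
```

The handles locked by themselves with the cassette shut, the release lever sprang the jaws open, and the ejector pushed the closed cassette flat onto the outfeed before snapping back home; I handed the job in at about 18.6 s of the allowed 58 s.

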